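# Load the firing sled into the enamelling kiln

### The arm

A 6-joint arm with a two-finger parallel gripper is mounted at the origin on the work surface. World frame = base frame: x ahead of the robot, y to its left, z up, the work surface at z = 0. Lengths are in m, angles in rad, forces in N, time in s.
With the tool pointing down it reaches from about 0.375 to 0.975 m from the base axis. Payload 3.8 kg.
Tool frame: the origin (TCP) lies at the very end of the fingers, on their centre line; the grasp point (between the pads) lies 19 mm behind it (bot.pinch_z is the distance from the TCP to the grasp point, in m); x points along the fingers, y is the direction in which the jaws open and shut, and the axes are right-handed (so a half turn about x gives the same grasp; the last joint's range is limited). The gripper opens to 85 mm and grips with 20 to 120 N. Pads are 22 mm wide; open, the fingers measure 114 mm over their backs; the gripper's body (76 mm by 85 mm) begins 54 mm behind the grasp point. The pads swing forward as they close: fully open they stand 13 mm farther back than shut.
Start: joints at [-1.361, 0.264, 1.604, -0, 1.274, -0.037], TCP at [0.165, -0.655, 0.206] pointing down, gripper open.
Joint ranges: [-2.63, 2.63], [-0.94, 2.18], [0.31, 2.57], [-1.31, 4.45], [0, 2.66], [-2.55, 2.55]. Speed limits (rad/s): [2.57, 2.57, 3.14, 3.14, 3.14, 3.14].

### API

Orientations are given as a rotation vector (axis times angle).
In Python, from workcell import monitor, imaging, finish_job, bot gives the robot as it stands.
- The arm moves only by the tool jog_arm, never from a script. Its argument "rows" is a list of rows, each a list of 7 numbers: the shift along the tool's x, y, z in m, then the turn, a rotation vector about the tool's x, y, z in rad, then the opening in per cent of the stroke, from 0 (shut) to 100 (fully open). A call has 1 to 20 rows; each row is the pose to reach, as a shift and turn from the pose measured when the call began, along the tool's axes at that moment; what a row does not reach only later rows make up. A row lasts 1/10 s, in which the tool goes at most 50 mm and 8.59 degrees, less where a joint would pass 70% of its speed; a pose out of reach is approached as far as the arm can. A call with a gripper value outside its range is refused whole. The fingers move at their own pace and stop on an object; "force" is the grip in N (left out, the last holds). Time passes only in rows, so rows that repeat a pose let the fingers close. It gives the time, the measured TCP pose, the force and the opening at its end, in the units of the state.
- monitor.read_state(): the state, without advancing time (a new reading comes with each control period).
- imaging.read_camera(name): name is "side" or "top"; returns the picture (480x640x3 uint8, blue, green, red); there is no depth.
- imaging.camera_params(name): a dict with "fx", "fy", "cx", "cy" (pixels), "T" (4x4, takes a point from camera to world coordinates). Camera axes: x right, y down, z forward; pixel columns grow to the right and rows downward; lengths in m; the calibration is good to about 2 mm. A picture is of the moment at which its call begins. camera_params takes no time and is no camera call.
- finish_job(): hands the job in, once; it reports no verdict.
The state is a dict: "time": time; "q": joint angles; "joint_vel": joint speeds; "joint_torque": joint torques, N m; "tool_pos": TCP position; "tcp_rot": TCP orientation; "wrist_force": force on the tool from outside, world axes, zero at the start; "torque": the same for the moment, N m; "width": opening from 0.0 (shut) to 1.0 (fully open).
Only numpy, scipy, OpenCV 4.12 (cv2) and the standard library are available. Lean on these libraries where they do the work, as an engineer would, in place of code of your own. Each camera call takes 0.05 s, during which the arm holds its last target. There are 200 camera calls.

### The job

With one fingertip press the kiln's long bar down and keep it down so that the spring-closed flap stays up, and with the other fingertip push the firing sled by its upright plate along the rails, under the flap, until the block stops against the back of the chamber. Then let the bar up so that the flap shuts behind the block, and move clear. Only push: do not lift the sled, and leave everything else on the bench where it stands.

Things in the scene. Friction and masses are not known exactly. Their poses are not given: they have to be found in the camera images.
- kiln: Small grey bench kiln on a dark steel deck, fixed. Origin: on the bench, below the middle of its mouth, in its front plane. x = push direction (into the kiln), y = towards the press bar, z up. Deck 6 mm thick, x -195 to +135, y -85 to +85 mm. Kiln body x 0 to 130, y -75 to +75 mm, 110 mm high.
- mouth (a point): On the deck's top (6 mm above the bench) in the middle of the kiln's mouth; axes as the kiln. Mouth 42 mm wide, 40 mm high; chamber 52 mm deep to its back. Two straight rails 8 mm high, 42 mm apart inside, run on the deck from x = -170 mm to the mouth and guide the sled.
- flap (a joint): Flap angle (rad): 0 shut, 0.9 fully up (stop). One piece with the press bar: pressing the bar down raises it, a spring shuts it. Pressing takes about 3 N at first and 7 N at the stop, alike all along the bar. Shut, its lower edge is 9 mm above the deck: the sled's neck fits under it, the block does not. From 0.65 rad up the block clears it.
- pin (a point): Pin on which the flap turns, along the kiln's x, at kiln x -7, y +30 mm, 40 mm above the bench. The flap is a steel plate 46 x 36 x 4 mm hanging in front of the mouth; it swings up in its own plane, so pushing against it does not open it.
- bar_mid (a point): Middle of the press bar's centre line (moves with it). Round steel bar, 16 mm diameter, 175 mm long, along the kiln's x from -185 to -10 mm. Shut: at kiln y +58 mm, bar's top 62 mm above the bench. Fully pressed: y +58 mm, top 35 mm above the bench; in between y reaches +61 mm. A fingertip can slide along its top while pressing.
- sled: Loose firing sled, about 0.28 kg, on the deck between the rails. Origin: under its block's middle, on the deck; x = push direction, z up. Steel base 40 x 38 mm with white ceramic block, together 16 mm high (x -20 to +20); flat neck 16 mm wide, 5 mm thick, back to the push plate. Home, block against the chamber's back: origin at kiln x +32 mm; neck and plate stay outside.
- plate (a point): Middle line of the rear face of the sled's upright steel push plate, 45 mm above the deck, 81 mm behind the sled's origin. The plate is 38 mm wide, 6 mm thick and 58 mm high from the deck.
- mandrel: Bystander: upright steel ring mandrel, foot 44 mm across, 132 mm high; origin under it.
- jar: Bystander: amber glass jar, 44 mm across, 50 mm high; origin under it.
- flask: Bystander: open steel casting ring, 52 mm across, 55 mm high; origin under it.
- dish: Bystander: small white ceramic bowl, 70 mm across, 25 mm high; origin under it.
- block: Bystander: loose white ceramic tile 50 x 50 x 12 mm lying on the kiln's roof; origin under it.
- hammer: Bystander: hammer lying on the bench.
- spatula: Bystander: spatula lying on the bench.
Mind the look-alikes: they are no part of the job. What is shaped like the sled but orange, red or turquoise is not meant.

How it is judged:
On the way, in this order (a step that is already met when the one before it is completed fails the run):
1. the bar is pressed down and the flap is up, the block still outside (value of joint flap above 0.6 rad and x of sled in the frame of kiln below -0.015 m), for 0.2 s.
2. with the flap still held up, the block passes under it (value of joint flap above 0.5 rad and x of sled in the frame of kiln above 0 m), for 0.1 s.
At the end, for the whole second after the job is handed in: The sled stands flat on the deck with its block within 8 mm of the back of the chamber, at rest, and the flap is shut behind the block (joint under 0.08 rad) (x of sled in the frame of kiln between 0.024 and 0.038 m and z of sled in the frame of kiln below 0.012 m and angle between sled's own z axis and vertical below 0.08 rad and value of joint flap below 0.08 rad and linear speed of sled below 0.01 m/s); the robot touches nothing.
It fails at once if the sled is lifted (more than 15 mm off the deck) or tipped (more than 0.3 rad) (z of sled in the frame of kiln above 0.021 m or angle between sled's own z axis and vertical above 0.3 rad).
It fails at once if a bystander is moved more than 20 mm (distance of any of mandrel, jar, flask, dish, block, hammer, spatula from where it was at the start of the episode above 0.02 m).
It also fails if it takes over 38 s, if anything falls off the work surface, if the arm or the gripper's body presses on something with over 40 N, if the wrist force passes 120 N, or if a joint passes its speed limit or range.

## Working session

There is one attempt and no reset: what is moved stays moved. The work goes in short steps, Python scripts to look and compute and a tool call to move; the robot and the scene stay as the last step left them, time stands still between calls to the robot, and variables do not carry over. Pictures are saved under pics/ and viewed, about 8 in all and at most 12, crops included, and the job is handed in when it is done.

Besides the shell and the picture viewer there is one more tool, called in YAML: its name, and indented under it one key for each argument. jog_arm: Moves the arm, as the interface text tells. Its arguments: {"type":"object","properties":{"rows":{"type":"array","items":{"type":"array","items":{"type":"number"}}},"force":{"type":"number"}},"required":["rows"]}

```bash
mkdir -p pics; python3 - <<'E'
from workcell import monitor, imaging
import cv2,json
for n in("side","top"):
    im=imaging.read_camera(n); cv2.imwrite(f"pics/{n}0.png",im)
    p=imaging.camera_params(n); print(n,{k:p[k] for k in("fx","fy","cx","cy")}); print(p["T"])
s=monitor.read_state(); print(s)
E
```

```text
side {'fx': 531.0004298069631, 'fy': 531.0004298069631, 'cx': 317.2854769071413, 'cy': 250.7940381185121}
[[-0.69232148 -0.46283037  0.55360547 -0.22674733]
 [-0.7213143   0.46506369 -0.51324599  0.63617915]
 [-0.01991597 -0.75465476 -0.65581975  0.97661659]
 [ 0.          0.          0.          1.        ]]
top {'fx': 465.3758401901046, 'fy': 465.3758401901046, 'cx': 310.89229656799324, 'cy': 239.24171510616077}
[[ 0.0266761  -0.99603863  0.0848259   0.4204102 ]
 [-0.99955914 -0.02768412 -0.01072912 -0.05625807]
 [ 0.01303495 -0.0845023  -0.99633802  1.043535  ]
 [ 0.          0.          0.          1.        ]]
{'time': 0.1, 'q': array([-1.36089370e+00,  2.64684058e-01,  1.60527512e+00,  1.27211652e-05,
        1.27369653e+00, -3.69358210e-02]), 'joint_vel': array([-0.00022921, -0.00251063, -0.00296359,  0.00071258,  0.00013091,
       -0.00020824]), 'joint_torque': array([ 1.14238007e-04, -5.16707861e+01, -3.68589163e+01, -6.09844847e-05,
        6.27948437e-03,  2.45924689e-06]), 'tool_pos': array([ 0.16475613, -0.65383154,  0.20446202]), 'tcp_rot': array([ 2.09087515,  0.2615567 , -2.0912251 ]), 'wrist_force': array([-0.56999353,  0.45805924, -0.35168347]), 'torque': array([0.00629733, 0.02399599, 0.01298535]), 'width': 1.0038039130968945}
```

View pics/top0.png

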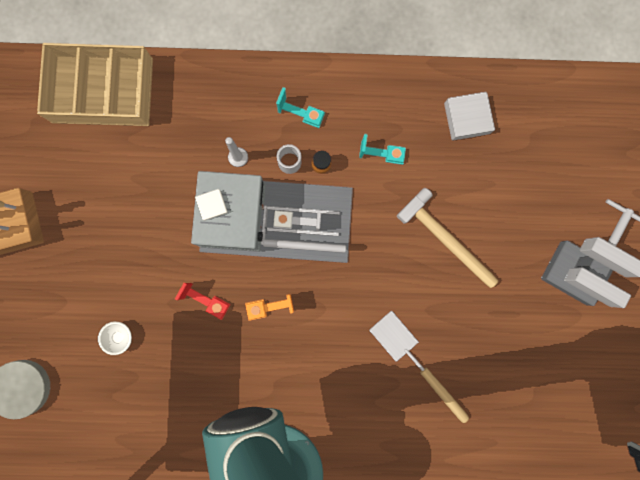

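View pics/side0.png

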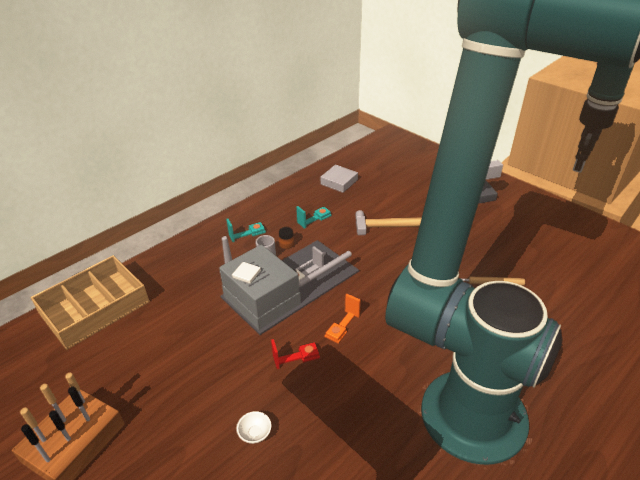

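The top view shows the kiln body at about (228,210) and the mouth at about (262,222), with push direction to the left. The real grey/white sled has its block at (283,219) and plate at (320,219). The bar is at (305,245), on the robot's side. I'll zoom in to measure.

```bash
cat > h.py <<'E'
import numpy as np, cv2
from workcell import monitor, imaging
def ray(n,uv,z):
    p=imaging.camera_params(n);T=np.array(p["T"])
    d=T[:3,:3]@np.array([(uv[0]-p["cx"])/p["fx"],(uv[1]-p["cy"])/p["fy"],1.])
    return T[:3,3]+d*(z-T[2,3])/d[2]
def crop(n,name,x0,y0,w,h,s):
    im=imaging.read_camera(n); cv2.imwrite(f"pics/{name}_full.png",im)
    c=cv2.resize(im[y0:y0+h,x0:x0+w],None,fx=s,fy=s,interpolation=cv2.INTER_CUBIC)
    for i in range(0,w,20): cv2.putText(c,str(x0+i),(i*s,10),0,.35,(0,255,255));cv2.line(c,(i*s,12),(i*s,18),(0,255,255))
    for j in range(0,h,20): cv2.putText(c,str(y0+j),(0,j*s+4),0,.35,(0,255,255));cv2.line(c,(24,j*s),(30,j*s),(0,255,255))
    cv2.imwrite(f"pics/{name}.png",c)
E
python3 -c "
from h import *
crop('top','t1',185,160,180,110,4)"
```

```text
(no output)
```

View pics/t1.png

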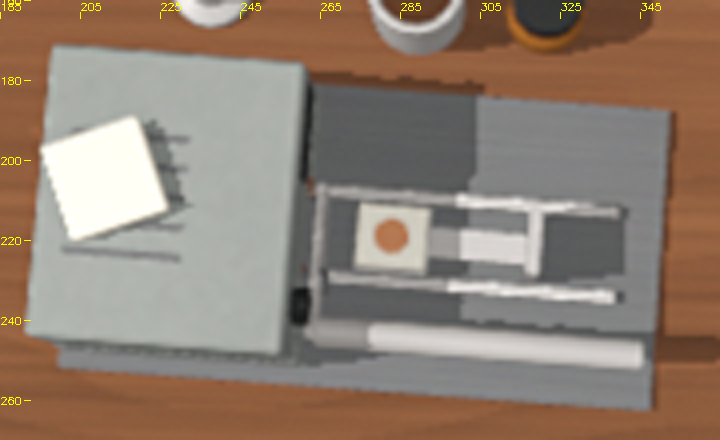

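The crop shows the roof corners, deck's rear corners, block centre (283,219), plate (320,220) and bar from (263,243) to (346,248). Next I turn these into the kiln frame.

```bash
cat >> h.py <<'E'
P=lambda x,y:(185+x/4,160+y/4)
def fit():
    k=[(130,-75,.11,50,45),(0,-75,.11,306,64),(0,75,.11,280,355),(130,75,.11,28,333),(-195,-85,.006,670,112),(-195,85,.006,651,409)]
    A=np.array([[a,b] for a,b,*_ in k])/1e3; B=np.array([ray('top',P(u,v),z)[:2] for *_,z,u,v in k])
    a,b=A-A.mean(0),B-B.mean(0); th=np.arctan2((a[:,0]*b[:,1]-a[:,1]*b[:,0]).sum(),(a*b).sum())
    R=np.array([[np.cos(th),-np.sin(th)],[np.sin(th),np.cos(th)]]); t=B.mean(0)-R@A.mean(0)
    return R,t,th,(A@R.T+t-B)*1e3
E
python3 -c "
from h import *
from scipy.spatial.transform import Rotation as Ro
np.set_printoptions(precision=4,suppress=True)
R,t,th,e=fit();print('kiln',t,np.degrees(th));print(e)
for n,z,u,v in[('plate',.064,543,239),('plateL',.064,540,203),('plateR',.064,532,275),('block',.022,391,237),('barend',.056,643,354),('barnear',.056,313,333),('rail end',.014,620,212),('rail end',.014,615,297)]:
  w=ray('top',P(u,v),z); print(n,w,'kiln mm',R.T@(w[:2]-t)*1e3)
s=monitor.read_state();print(Ro.from_rotvec(s['tcp_rot']).as_matrix())
K=lambda x,y:R@np.array([x,y])/1e3+t
print(K(-180,30),K(-60,30))
"
```

```text
kiln [0.5523 0.0405] 87.42528863319393
[[ 1.0119 -0.7566]
 [ 1.1229 -0.4524]
 [-0.2107 -1.4535]
 [-1.9419  1.9167]
 [ 0.8872  0.253 ]
 [-0.8694  0.4928]]
plate [ 0.5459 -0.0866  0.064 ] kiln mm [-127.2438    0.7731]
plateL [ 0.5651 -0.0845  0.064 ] kiln mm [-124.3109  -18.3176]
plateR [ 0.5265 -0.0813  0.064 ] kiln mm [-122.7743   20.3427]
block [ 0.55   -0.0039  0.022 ] kiln mm [-44.46     0.3803]
barend [ 0.4868 -0.1416  0.056 ] kiln mm [-184.8294   57.3193]
barnear [0.4931 0.0341 0.056 ] kiln mm [-9.0272 58.8718]
rail end [ 0.5687 -0.1308  0.014 ] kiln mm [-170.3278  -23.9845]
rail end [ 0.5209 -0.129   0.014 ] kiln mm [-170.7116   23.7771]
[[-0.0004  0.2443 -0.9697]
 [ 0.0017 -0.9697 -0.2443]
 [-1.     -0.0018 -0.0001]]
[ 0.5143 -0.138 ] [ 0.5197 -0.0181]
```

jog_arm:
  rows:
    - [0, -0.224, -0.238, -0.64, 0, 0, 54]
    - [0, -0.224, -0.238, -0.64, 0, 0, 54]
    - [0, -0.224, -0.238, -0.64, 0, 0, 54]
    - [0, -0.224, -0.238, -0.64, 0, 0, 54]
    - [0, -0.224, -0.238, -0.64, 0, 0, 54]
    - [0, -0.224, -0.238, -0.64, 0, 0, 54]
    - [0, -0.448, -0.4755, -1.279, 0, 0, 54]
    - [0, -0.448, -0.4755, -1.279, 0, 0, 54]
    - [0, -0.448, -0.4755, -1.279, 0, 0, 54]
    - [0, -0.448, -0.4755, -1.279, 0, 0, 54]
    - [0, -0.448, -0.4755, -1.279, 0, 0, 54]
    - [0, -0.448, -0.4755, -1.279, 0, 0, 54]
    - [0, -0.448, -0.4755, -1.279, 0, 0, 54]
    - [0, -0.448, -0.4755, -1.279, 0, 0, 54]
    - [0, -0.448, -0.4755, -1.279, 0, 0, 54]
    - [0, -0.448, -0.4755, -1.279, 0, 0, 54]
    - [0, -0.448, -0.4755, -1.279, 0, 0, 54]

```text
time: 1.85
tool_pos: [0.5156, -0.1046, 0.2052]
tcp_rot: [1.244, 1.189, -1.244]
wrist_force: [0.7, -0.8, -0.0]
width: 0.544
```

jog_arm:
  rows:
    - [0.04, 0, 0, 0, 0, 0, 54]
    - [0.08, 0, 0, 0, 0, 0, 54]
    - [0.12, 0, 0, 0, 0, 0, 54]
    - [0.12, 0, 0, 0, 0, 0, 54]
    - [0.12, 0, 0, 0, 0, 0, 54]

```text
time: 2.35
tool_pos: [0.5146, -0.1054, 0.0852]
tcp_rot: [1.245, 1.189, -1.246]
wrist_force: [0.1, -0.8, 0.6]
width: 0.539
```

```bash
cat >> h.py <<'E'
def rep():
    from scipy.spatial.transform import Rotation as Ro
    R,t,th,e=fit(); s=monitor.read_state(); M=Ro.from_rotvec(s['tcp_rot']).as_matrix()
    print('t',s['time'],'kiln mm',(R.T@(s['tool_pos'][:2]-t)*1e3).round(1),'z',(s['tool_pos'][2]*1e3).round(1),'w',round(s['width'],3))
    k=np.eye(3);k[:2,:2]=R; print('tool axes in kiln\n',(k.T@M).round(3)); print('F kiln',(k.T@s['wrist_force']).round(2))
E
python3 -c "
from h import *
crop('side','s2',190,180,200,150,4)
rep()"
```

```text
t 2.4 kiln mm [-147.6   29.4] z 86.9 w 0.539
tool axes in kiln
 [[ 0.001 -0.003 -1.   ]
 [-0.001 -1.     0.003]
 [-1.     0.001 -0.001]]
F kiln [-0.82 -0.23  0.69]
```

View pics/s2.png

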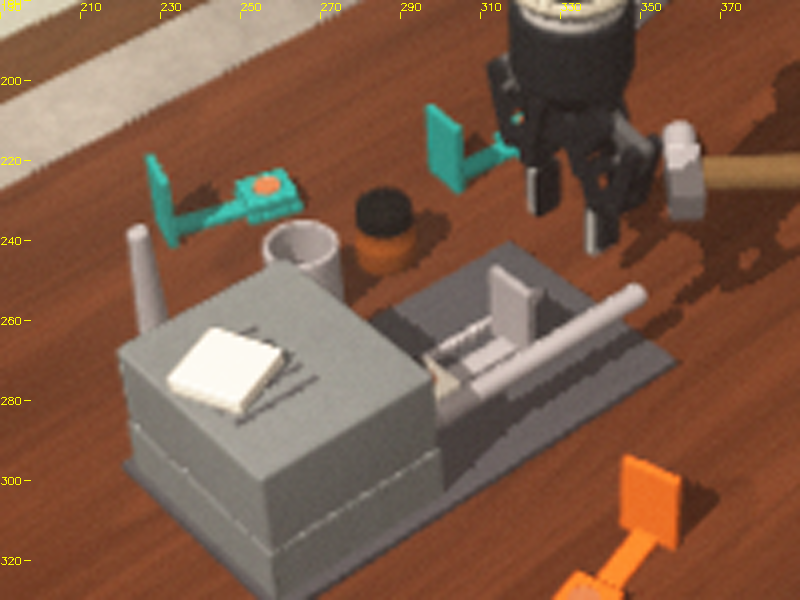

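The side crop shows both fingertips hanging above and behind the plate. The near tip, at about (338.5,242), is over the bar side. The far tip is at about (325,233).

```bash
python3 -c "
from h import *
R,t,th,e=fit()
for z in (.087,.094):
  for uv in[(338.5,242.5),(325,233.3)]: print(z,(R.T@(ray('side',uv,z)[:2]-t)*1e3).round(1))"
```

```text
0.087 [-164.    36.2]
0.087 [-163.4  -15.8]
0.094 [-158.3   42.2]
0.094 [-157.7   -9.3]
```

jog_arm:
  rows:
    - [0.01, 0, 0, 0, 0, 0, 54]
    - [0.02, 0, 0, 0, 0, 0, 54]
    - [0.03, 0, 0, 0, 0, 0, 54]
    - [0.03, 0, 0, 0, 0, 0, 54]

```text
time: 2.8
tool_pos: [0.515, -0.1052, 0.0553]
tcp_rot: [1.245, 1.189, -1.245]
wrist_force: [-0.6, -0.2, 0.7]
width: 0.54
```

jog_arm:
  rows:
    - [0.004, 0, 0, 0, 0, 0, 54]
    - [0.008, 0, 0, 0, 0, 0, 54]
    - [0.012, 0, 0, 0, 0, 0, 54]
    - [0.012, 0, 0, 0, 0, 0, 54]

```text
time: 3.2
tool_pos: [0.5144, -0.105, 0.0426]
tcp_rot: [1.245, 1.19, -1.246]
wrist_force: [0.1, 0.7, 0.7]
width: 0.543
```

```bash
python3 -c "
from h import *
rep()
crop('side','s3',270,180,130,110,6)
"
```

```text
t 3.2 kiln mm [-147.    31.4] z 42.6 w 0.543
tool axes in kiln
 [[ 0.002 -0.003 -1.   ]
 [ 0.003 -1.     0.003]
 [-1.    -0.003 -0.002]]
F kiln [ 0.67 -0.06  0.69]
```

View pics/s3.png

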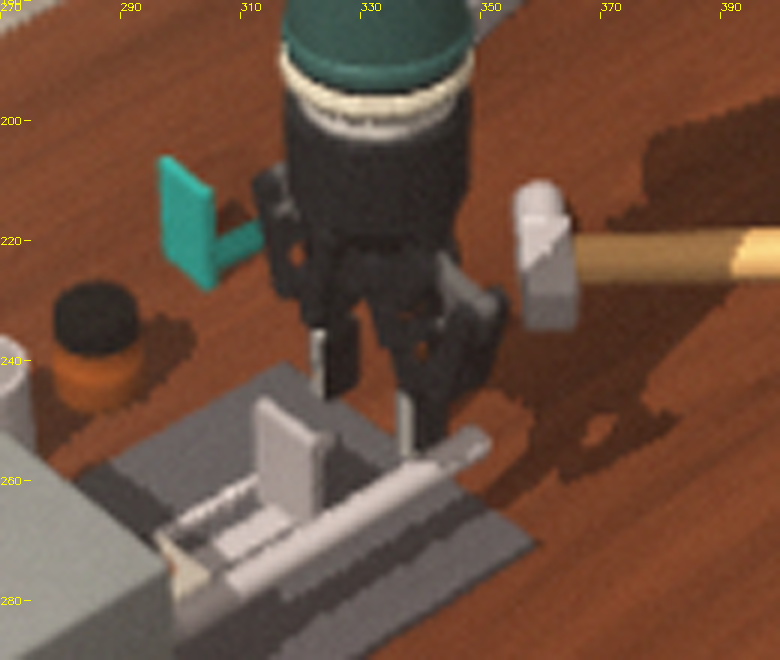

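The crop shows the near fingertip ending visually at the bar's upper edge, at about (339,256). No force yet. I'm checking the side camera against known points before going on.

```bash
python3 -c "
from h import *
R,t,th,e=fit()
p=imaging.camera_params('side');T=np.array(p['T'])
f=lambda uv,z:(R.T@(ray('side',uv,z)[:2]-t)*1e3).round(1)
print('plate top',f((312.5,246.5),.064),f((323.8,253.8),.064))
print('roof near corner (0,75)',f((299.5,272),.11),'(130,75)',f((190+262/4,180+480/4),.11))
print('bar end',f((270+480/6,180+430/6),.058))
for z in(.043,.055,.062):print('tip strips',z,f((270+402/6,180+456/6),z),f((270+316/6,180+398/6),z),'near right bottom',f((270+440/6,180+448/6),z))
def pix(x,y,z):
  w=np.append(R@np.array([x,y])/1e3+t,z/1e3);c=T[:3,:3].T@(w-T[:3,3]);return (c[0]/c[2]*p['fx']+p['cx'],c[1]/c[2]*p['fy']+p['cy'])
for q in[(-136,54,43),(-136,61,43),(-158,61,43),(-136,2,43),(-136,54,62),(-158,61,62),(-136,54,52)]:u=pix(*q);print(q,np.round(u,1),np.round(((u[0]-270)*6,(u[1]-180)*6)))
"
```

```text
plate top [-120.9  -18.2] [-123.4   23.8]
roof near corner (0,75) [-2.6 73. ] (130,75) [129.7  76.7]
bar end [-184.3   58.9]
tip strips 0.043 [-159.    36.1] [-157.3  -19. ] near right bottom [-175.    43.5]
tip strips 0.055 [-149.8   45.9] [-148.1   -8.5] near right bottom [-165.6   53.3]
tip strips 0.062 [-144.4   51.7] [-142.7   -2.3] near right bottom [-160.1   59. ]
(-136, 54, 43) [335.2 263.3] [391. 500.]
(-136, 61, 43) [337.  264.7] [402. 508.]
(-158, 61, 43) [343.2 260.8] [439. 485.]
(-136, 2, 43) [322.  253.6] [312. 442.]
(-136, 54, 62) [335.2 257.9] [391. 467.]
(-158, 61, 62) [343.3 255.4] [440. 452.]
(-136, 54, 52) [335.2 260.8] [391. 485.]
```

jog_arm:
  rows:
    - [0.004, 0, 0, 0, 0, 0, 54]
    - [0.008, 0, 0, 0, 0, 0, 54]
    - [0.008, 0, 0, 0, 0, 0, 54]

```text
time: 3.55
tool_pos: [0.514, -0.1049, 0.0342]
tcp_rot: [1.244, 1.19, -1.247]
wrist_force: [-0.9, 0.5, 0.3]
width: 0.541
```

```bash
python3 -c "
from h import *
rep()
"
```

```text
t 3.55 kiln mm [-147.    31.7] z 34.2 w 0.541
tool axes in kiln
 [[ 0.002 -0.003 -1.   ]
 [ 0.004 -1.     0.003]
 [-1.    -0.004 -0.002]]
F kiln [0.5  0.94 0.34]
```

```bash
python3 -c "
from h import *
crop('side','s4',290,210,80,75,8)
"
```

```text
(no output)
```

View pics/s4.png

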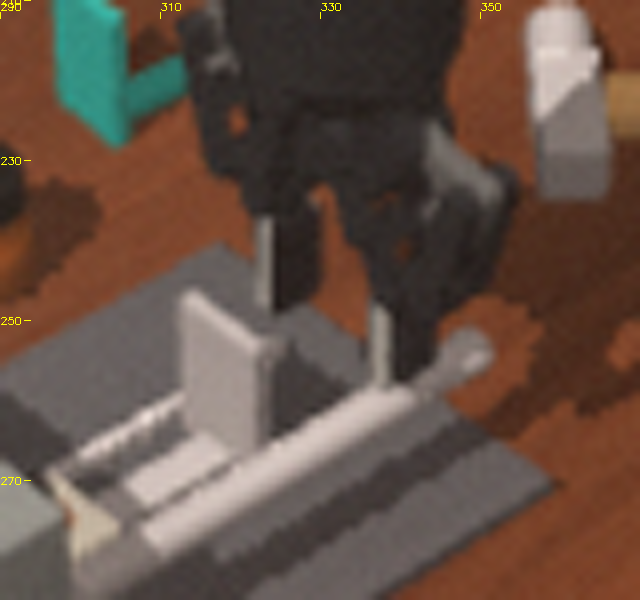

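jog_arm:
  rows:
    - [0.003, 0, 0, 0, 0, 0, 54]
    - [0.006, 0, 0, 0, 0, 0, 54]
    - [0.006, 0, 0, 0, 0, 0, 54]

```text
time: 3.9
tool_pos: [0.5124, -0.1048, 0.0282]
tcp_rot: [1.242, 1.193, -1.249]
wrist_force: [-4.7, -0.9, 5.8]
width: 0.538
```

```bash
python3 -c "
from h import *
rep()
a=cv2.imread('pics/s4_full.png')[205:285,290:370]
b=imaging.read_camera('side');cv2.imwrite('pics/s5_full.png',b);b=b[205:285,290:370]
o=np.hstack([cv2.resize(i,None,fx=5,fy=5,interpolation=cv2.INTER_CUBIC) for i in(a,b)])
cv2.imwrite('pics/s5.png',cv2.convertScaleAbs(o,alpha=1.6,beta=20))
"
```

```text
t 3.9 kiln mm [-147.    33.4] z 28.2 w 0.538
tool axes in kiln
 [[ 0.002 -0.003 -1.   ]
 [ 0.008 -1.     0.003]
 [-1.    -0.008 -0.002]]
F kiln [-1.14  4.67  5.78]
```

View pics/s5.png

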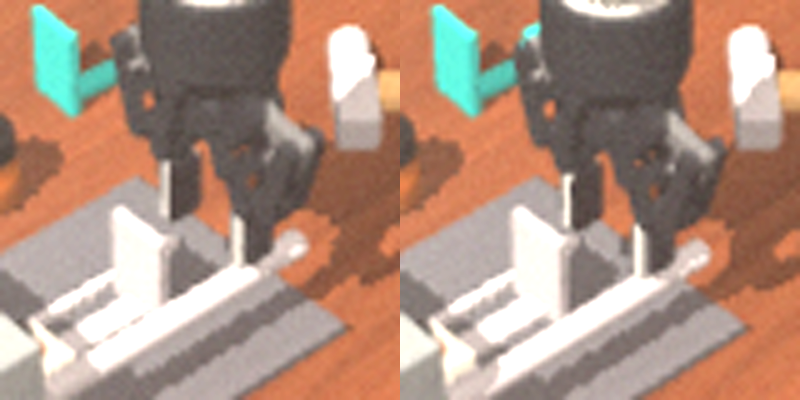

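Contact found: 5.8 N up and 4.7 N towards +y. The tip is riding the bar's outer shoulder, and pixel geometry agrees (near tip's inner edge at y ≈ 63). I'll raise it, shift about 8 mm inward, and press again.

jog_arm:
  rows:
    - [-0.01, 0, 0, 0, 0, 0, 54]
    - [-0.02, 0, 0, 0, 0, 0, 54]
    - [-0.02, 0.005, 0, 0, 0, 0.006, 54]
    - [-0.02, 0.009, 0, 0, 0, 0.008, 54]
    - [-0.02, 0.009, 0, 0, 0, 0.008, 54]

```text
time: 4.45
tool_pos: [0.5224, -0.1054, 0.0485]
tcp_rot: [1.247, 1.186, -1.242]
wrist_force: [0.2, -0.5, 1.0]
width: 0.538
```

```bash
python3 -c "
from h import *
rep()
"
```

```text
t 4.45 kiln mm [-147.1   23.4] z 48.5 w 0.538
tool axes in kiln
 [[ 0.002 -0.003 -1.   ]
 [-0.002 -1.     0.003]
 [-1.     0.002 -0.002]]
F kiln [-0.46 -0.17  1.02]
```

jog_arm:
  rows:
    - [0.005, 0, 0, 0, 0, 0, 54]
    - [0.01, 0, 0, 0, 0, 0, 54]
    - [0.015, 0, 0, 0, 0, 0, 54]
    - [0.02, 0, 0, 0, 0, 0, 54]
    - [0.02, 0, 0, 0, 0, 0, 54]

```text
time: 4.95
tool_pos: [0.5225, -0.1054, 0.028]
tcp_rot: [1.247, 1.186, -1.242]
wrist_force: [0.7, 0.2, 3.4]
width: 0.542
```

```bash
python3 -c "
from h import *
rep()
"
```

```text
t 4.95 kiln mm [-147.1   23.3] z 28.0 w 0.542
tool axes in kiln
 [[ 0.002 -0.003 -1.   ]
 [-0.002 -1.     0.003]
 [-1.     0.002 -0.002]]
F kiln [ 0.26 -0.67  3.41]
```

jog_arm:
  rows:
    - [0.004, 0, 0, 0, 0, 0, 54]
    - [0.008, 0, 0, 0, 0, 0, 54]
    - [0.012, 0, 0, 0, 0, 0, 54]
    - [0.016, 0, 0, 0, 0, 0, 54]
    - [0.016, 0, 0, 0, 0, 0, 54]

```text
time: 5.45
tool_pos: [0.5233, -0.1055, 0.012]
tcp_rot: [1.247, 1.185, -1.241]
wrist_force: [3.6, -1.3, 4.7]
width: 0.542
```

```bash
python3 -c "
from h import *
rep()
crop('side','s6',270,180,130,110,6)
"
```

```text
t 5.45 kiln mm [-147.2   22.5] z 12.0 w 0.542
tool axes in kiln
 [[ 0.002 -0.003 -1.   ]
 [-0.003 -1.     0.003]
 [-1.     0.003 -0.002]]
F kiln [-1.12 -3.61  4.66]
```

View pics/s6.png

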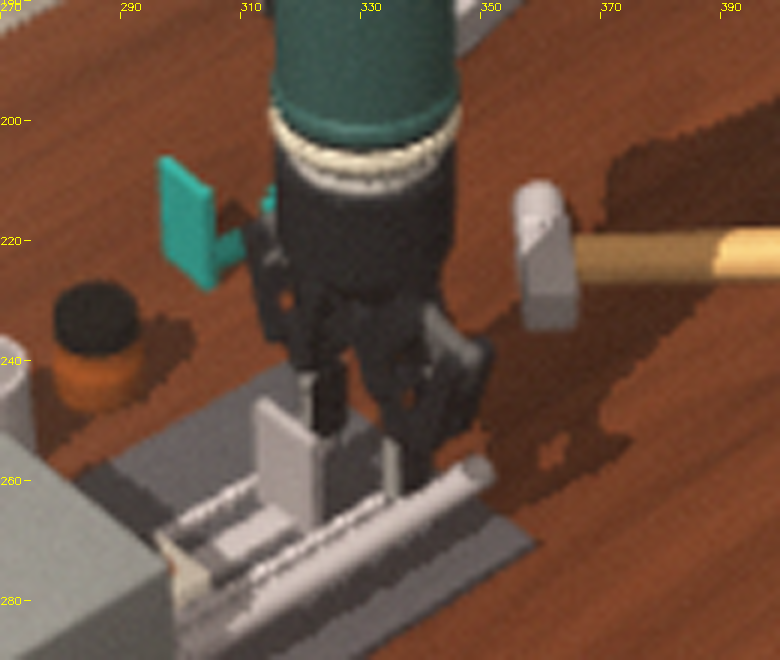

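The side view shows the bar pressed about two thirds down. The near tip at (336,262) now bears on its inner shoulder (Fy −3.6 N), so I'll ease up, shift 4 mm outward and press again.

jog_arm:
  rows:
    - [-0.006, 0, 0, 0, 0, 0, 54]
    - [-0.012, -0.002, 0, 0, 0, 0, 54]
    - [-0.012, -0.004, 0, 0, 0, 0, 54]
    - [-0.008, -0.005, 0, 0, 0, 0, 54]
    - [-0.004, -0.005, 0, 0, 0, 0, 54]
    - [0, -0.005, 0, 0, 0, 0, 54]
    - [0.004, -0.005, 0, 0, 0, 0, 54]
    - [0.004, -0.005, 0, 0, 0, 0, 54]

```text
time: 6.3
tool_pos: [0.5217, -0.1058, 0.01]
tcp_rot: [1.249, 1.18, -1.237]
wrist_force: [6.8, 0.1, 6.4]
width: 0.541
```

```bash
python3 -c "
from h import *
rep()
"
```

```text
t 6.3 kiln mm [-147.5   24. ] z 10.0 w 0.541
tool axes in kiln
 [[ 0.001 -0.003 -1.   ]
 [-0.009 -1.     0.003]
 [-1.     0.009 -0.001]]
F kiln [ 0.41 -6.79  6.37]
```

jog_arm:
  rows:
    - [-0.015, 0, 0, 0, 0, 0.004, 54]
    - [-0.035, 0, 0, 0, 0, 0.009, 54]
    - [-0.035, -0.004, 0, 0, 0, 0.009, 54]
    - [-0.035, -0.004, 0, 0, 0, 0.009, 54]
    - [-0.025, -0.004, 0, 0, 0, 0.009, 54]
    - [-0.015, -0.004, 0, 0, 0, 0.009, 54]
    - [-0.015, -0.004, 0, 0, 0, 0.009, 54]

```text
time: 7.0
tool_pos: [0.5138, -0.1051, 0.0217]
tcp_rot: [1.251, 1.179, -1.236]
wrist_force: [-4.3, -0.0, 5.1]
width: 0.54
```

```bash
python3 -c "
from h import *
rep()
"
```

```text
t 7.0 kiln mm [-147.2   31.9] z 21.7 w 0.54
tool axes in kiln
 [[ 0.002 -0.003 -1.   ]
 [-0.011 -1.     0.003]
 [-1.     0.011 -0.002]]
F kiln [-0.22  4.34  5.05]
```

jog_arm:
  rows:
    - [-0.012, 0, 0, 0, 0, -0.005, 54]
    - [-0.024, 0.003, 0, 0, 0, -0.011, 54]
    - [-0.024, 0.0064, 0, 0, 0, -0.011, 54]
    - [-0.024, 0.0064, 0, 0, 0, -0.011, 54]
    - [-0.016, 0.0064, 0, 0, 0, -0.011, 54]
    - [-0.008, 0.0064, 0, 0, 0, -0.011, 54]
    - [-0.004, 0.0064, 0, 0, 0, -0.011, 54]
    - [-0.004, 0.0064, 0, 0, 0, -0.011, 54]

```text
time: 7.8
tool_pos: [0.5191, -0.1052, 0.0246]
tcp_rot: [1.245, 1.19, -1.245]
wrist_force: [-1.9, 0.6, 4.0]
width: 0.537
```

```bash
python3 -c "
from h import *
rep()
"
```

```text
t 7.8 kiln mm [-147.    26.6] z 24.6 w 0.537
tool axes in kiln
 [[ 0.002 -0.003 -1.   ]
 [ 0.002 -1.     0.003]
 [-1.    -0.002 -0.002]]
F kiln [0.53 1.89 3.97]
```

jog_arm:
  rows:
    - [0.003, 0, 0, 0, 0, 0, 54]
    - [0.006, 0, 0, 0, 0, 0, 54]
    - [0.009, 0, 0, 0, 0, 0, 54]
    - [0.012, 0, 0, 0, 0, 0, 54]
    - [0.012, 0, 0, 0, 0, 0, 54]

```text
time: 8.3
tool_pos: [0.5204, -0.1054, 0.0131]
tcp_rot: [1.246, 1.187, -1.243]
wrist_force: [0.8, -0.1, 5.3]
width: 0.541
```

```bash
python3 -c "
from h import *
rep()
"
```

```text
t 8.3 kiln mm [-147.1   25.3] z 13.1 w 0.541
tool axes in kiln
 [[ 0.002 -0.003 -1.   ]
 [-0.    -1.     0.003]
 [-1.     0.    -0.002]]
F kiln [-0.08 -0.76  5.34]
```

jog_arm:
  rows:
    - [0.003, 0, 0, 0, 0, 0, 54]
    - [0.006, 0, 0, 0, 0, 0, 54]
    - [0.009, 0, 0, 0, 0, 0, 54]
    - [0.009, 0, 0, 0, 0, 0, 54]

```text
time: 8.7
tool_pos: [0.5241, -0.106, 0.0059]
tcp_rot: [1.248, 1.181, -1.239]
wrist_force: [2.9, -0.6, 8.2]
width: 0.538
```

```bash
python3 -c "
from h import *
rep()
crop('side','s7',270,180,130,110,6)
"
```

```text
t 8.7 kiln mm [-147.7   21.6] z 5.9 w 0.538
tool axes in kiln
 [[ 0.001 -0.003 -1.   ]
 [-0.007 -1.     0.003]
 [-1.     0.007 -0.001]]
F kiln [-0.48 -2.94  8.16]
```

View pics/s7.png

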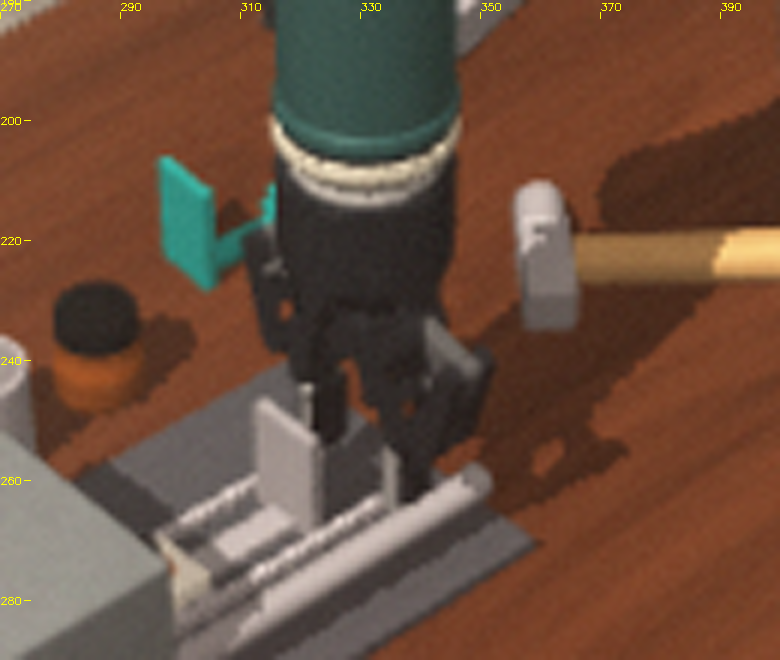

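The bar end has dropped about 24 mm to (351,259), with Fz at 8 N, so the flap is at or near its stop. The sled hasn't moved yet. I'll start sliding forward while holding the press.

jog_arm:
  rows:
    - [0.002, -0.003, -0.003, 0, 0, -0.006, 54]
    - [0.002, -0.003, -0.006, 0, 0, -0.006, 54]
    - [0.002, -0.003, -0.01, 0, 0, -0.006, 54]
    - [0.002, -0.003, -0.014, 0, 0, -0.006, 54]
    - [0.002, -0.003, -0.018, 0, 0, -0.006, 54]
    - [0.002, -0.003, -0.022, 0, 0, -0.006, 54]
    - [0.002, -0.003, -0.026, 0, 0, -0.006, 54]
    - [0.002, -0.003, -0.026, 0, 0, -0.006, 54]

```text
time: 9.55
tool_pos: [0.5264, -0.0812, 0.006]
tcp_rot: [1.247, 1.179, -1.238]
wrist_force: [5.0, -3.1, 4.0]
width: 0.544
```

```bash
python3 -c "
from h import *
rep()
crop('side','s8',210,180,180,120,4)
"
```

```text
t 9.55 kiln mm [-122.8   20.4] z 6.0 w 0.544
tool axes in kiln
 [[-0.001 -0.003 -1.   ]
 [-0.009 -1.     0.003]
 [-1.     0.009  0.001]]
F kiln [-2.88 -5.15  4.04]
```

View pics/s8.png

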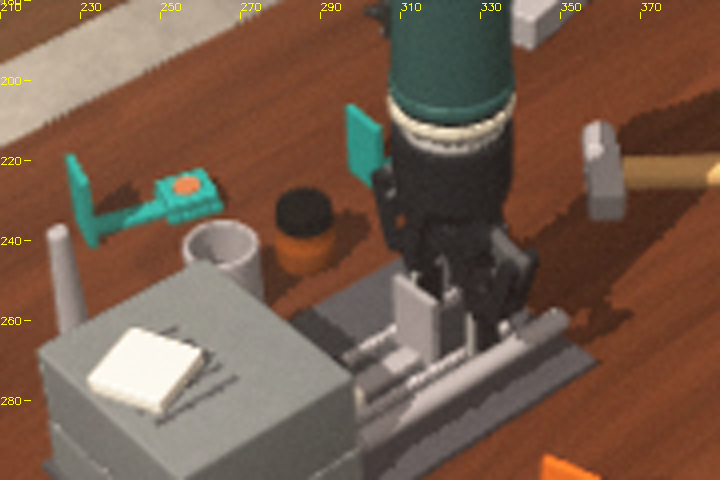

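The bar is still down (end at 351,259), but the tip is slipping to the bar's inner shoulder. A yawed gripper puts a wider footprint across the bar, so I'll back off, lift, yaw 25° (bar finger trailing), open a little wider and press again.

jog_arm:
  rows:
    - [0, 0, 0.006, 0, 0, 0, 54]
    - [-0.02, 0, 0.01, 0, 0, -0.008, 54]
    - [-0.045, 0, 0.012, 0, 0, -0.008, 54]
    - [-0.045, -0.0016, 0.023, -0.14, 0, -0.008, 70]
    - [-0.045, -0.0016, 0.023, -0.28, 0, -0.008, 70]
    - [-0.045, -0.0016, 0.023, -0.436, 0, -0.008, 70]
    - [-0.045, -0.0016, 0.023, -0.436, 0, -0.008, 70]
    - [-0.045, -0.0016, 0.023, -0.436, 0, -0.008, 70]
    - [-0.045, -0.0016, 0.023, -0.436, 0, -0.008, 70]

```text
time: 10.5
tool_pos: [0.5229, -0.1039, 0.0505]
tcp_rot: [0.919, 1.366, -0.922]
wrist_force: [-0.3, -0.2, -0.2]
width: 0.701
```

```bash
python3 -c "
from h import *
rep()
crop('side','s9',260,180,130,110,6)
"
```

```text
t 10.5 kiln mm [-145.6   22.9] z 50.5 w 0.701
tool axes in kiln
 [[-0.003  0.417 -0.909]
 [-0.    -0.909 -0.417]
 [-1.    -0.001  0.003]]
F kiln [-0.25  0.27 -0.18]
```

View pics/s9.png

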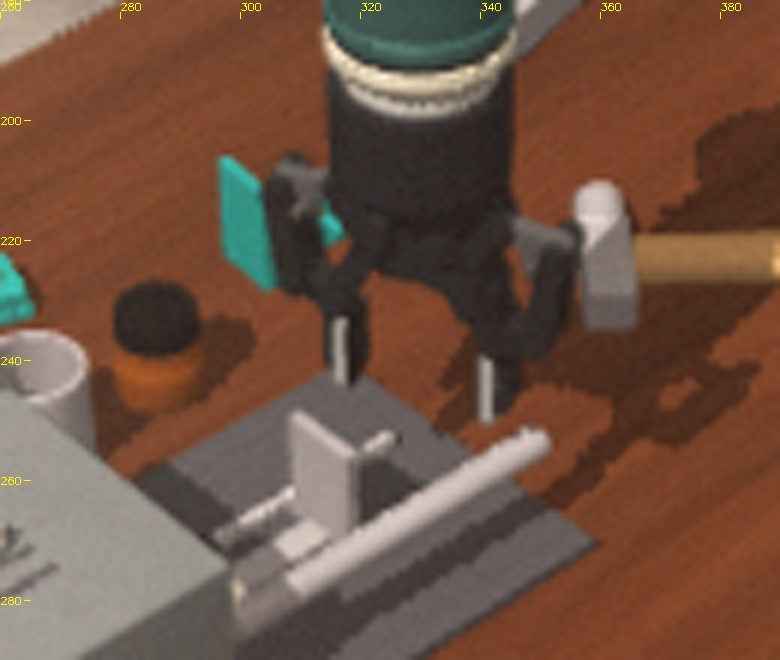

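The crop shows the bar back up (end at 351,252), the sled upright with its plate at (315,260), and both tips clear. I'll lower it.

jog_arm:
  rows:
    - [0.01, 0, 0, 0, 0, 0, 70]
    - [0.02, 0, 0, 0, 0, 0, 70]
    - [0.024, 0, 0, 0, 0, 0, 70]
    - [0.028, 0, 0, 0, 0, 0, 70]
    - [0.032, 0, 0, 0, 0, 0, 70]
    - [0.036, 0, 0, 0, 0, 0, 70]
    - [0.036, 0, 0, 0, 0, 0, 70]

```text
time: 11.25
tool_pos: [0.5219, -0.1038, 0.0137]
tcp_rot: [0.918, 1.368, -0.923]
wrist_force: [-3.1, -1.1, 5.5]
width: 0.703
```

```bash
python3 -c "
from h import *
rep()
"
```

```text
t 11.25 kiln mm [-145.5   23.9] z 13.7 w 0.703
tool axes in kiln
 [[-0.002  0.418 -0.909]
 [ 0.002 -0.909 -0.418]
 [-1.    -0.003  0.001]]
F kiln [-1.25  3.09  5.51]
```

jog_arm:
  rows:
    - [0.004, 0, 0, 0, 0, 0, 70]
    - [0.008, 0, 0, 0, 0, 0, 70]
    - [0.011, 0, 0, 0, 0, 0, 70]
    - [0.011, 0, 0, 0, 0, 0, 70]

```text
time: 11.65
tool_pos: [0.5222, -0.1039, 0.0036]
tcp_rot: [0.918, 1.368, -0.923]
wrist_force: [-2.3, 0.1, 9.2]
width: 0.7
```

```bash
python3 -c "
from h import *
rep()
"
```

```text
t 11.65 kiln mm [-145.6   23.6] z 3.6 w 0.7
tool axes in kiln
 [[-0.002  0.417 -0.909]
 [ 0.002 -0.909 -0.417]
 [-1.    -0.003  0.001]]
F kiln [0.01 2.27 9.22]
```

jog_arm:
  rows:
    - [0.001, 0.003, -0.004, 0, 0, 0, 70]
    - [0.001, 0.005, -0.008, 0, 0, 0, 70]
    - [0.001, 0.007, -0.012, 0, 0, 0, 70]
    - [0.001, 0.009, -0.016, 0, 0, 0, 70]
    - [0.001, 0.011, -0.02, 0, 0, 0, 70]
    - [0.001, 0.013, -0.024, 0, 0, 0, 70]
    - [0.001, 0.0145, -0.0285, 0, 0, 0, 70]
    - [0.001, 0.0145, -0.0285, 0, 0, 0, 70]

```text
time: 12.45
tool_pos: [0.5294, -0.0735, 0.0048]
tcp_rot: [0.918, 1.359, -0.92]
wrist_force: [3.2, -4.0, 6.3]
width: 0.704
```

```bash
python3 -c "
from h import *
rep()
crop('side','s10',240,190,130,100,6)
"
```

```text
t 12.45 kiln mm [-114.9   17.8] z 4.8 w 0.704
tool axes in kiln
 [[-0.005  0.418 -0.908]
 [-0.006 -0.908 -0.418]
 [-1.     0.004  0.007]]
F kiln [-3.88 -3.35  6.25]
```

View pics/s10.png

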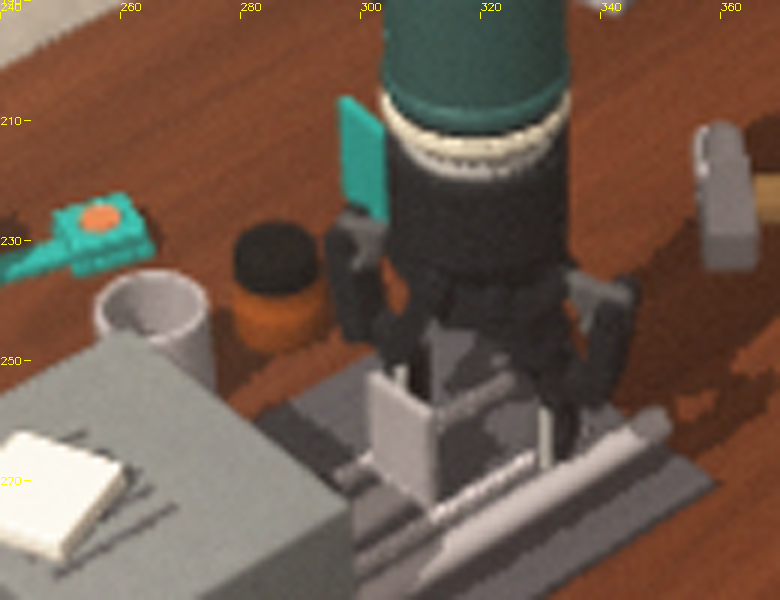

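jog_arm:
  rows:
    - [0.002, -0.0035, -0.0025, 0, 0, 0, 70]
    - [0.002, -0.005, -0.005, 0, 0, 0, 70]
    - [0.002, -0.0055, -0.007, 0, 0, 0, 70]
    - [0.002, -0.0057, -0.0092, 0, 0, 0, 70]
    - [0.002, -0.0057, -0.0092, 0, 0, 0, 70]

```text
time: 13.0
tool_pos: [0.529, -0.0701, 0.0067]
tcp_rot: [0.919, 1.343, -0.912]
wrist_force: [9.3, -7.2, 6.0]
width: 0.703
```

```bash
python3 -c "
from h import *
rep()
"
```

```text
t 13.0 kiln mm [-111.5   18.3] z 6.7 w 0.703
tool axes in kiln
 [[-0.009  0.42  -0.908]
 [-0.023 -0.908 -0.419]
 [-1.     0.017  0.018]]
F kiln [-6.74 -9.61  5.96]
```

Twelve pictures are used, so from here I rely on numbers. The tip is wedged on the bar's inner shoulder again, so I'll back off, lift, and yaw to 45° at 90% opening. That gives about ±10 mm of footprint across the bar.

jog_arm:
  rows:
    - [0, -0.0033, 0.0073, 0, 0.01, -0.01, 70]
    - [-0.02, -0.005, 0.0085, 0, 0.018, -0.017, 70]
    - [-0.05, -0.007, 0.01, 0, 0.018, -0.017, 70]
    - [-0.05, -0.0155, 0.0176, -0.14, 0.018, -0.017, 90]
    - [-0.05, -0.0155, 0.0176, -0.28, 0.018, -0.017, 90]
    - [-0.05, -0.0155, 0.0176, -0.349, 0.018, -0.017, 90]
    - [-0.05, -0.0155, 0.0176, -0.349, 0.018, -0.017, 90]
    - [-0.05, -0.0155, 0.0176, -0.349, 0.018, -0.017, 90]
    - [-0.05, -0.0155, 0.0176, -0.349, 0.018, -0.017, 90]

```text
time: 13.9
tool_pos: [0.5201, -0.0917, 0.0564]
tcp_rot: [0.649, 1.471, -0.656]
wrist_force: [-0.1, 0.4, 0.0]
width: 0.899
```

```bash
python3 -c "
from h import *
rep()
im=imaging.read_camera('side');cv2.imwrite('pics/s11_full.png',im)
# bright plate / bar pixels: compare with s2 picture; print rows of the grey mask
p=imaging.camera_params('side');T=np.array(p['T']);R,t,th,e=fit()
def pix(x,y,z):
  w=np.append(R@np.array([x,y])/1e3+t,z/1e3);c=T[:3,:3].T@(w-T[:3,3]);return np.array((c[0]/c[2]*p['fx']+p['cx'],c[1]/c[2]*p['fy']+p['cy']))
# scan plate top front edge: profile along kiln x at y=0,z=60
for y,z in((0,62),(0,50)):
  for x in range(-100,-66,3): 
    u=pix(x,y,z); print(x,cv2.getRectSubPix(im,(1,1),tuple(map(float,u)))[0,0].tolist(),end=' ')
  print()
print('bar end'); 
for z in range(36,74,3): print(z,cv2.getRectSubPix(im,(1,1),tuple(map(float,pix(-184,58,z))))[0,0].tolist(),end=' ')
"
```

```text
t 13.9 kiln mm [-133.5   26.3] z 56.4 w 0.899
tool axes in kiln
 [[-0.004  0.704 -0.71 ]
 [ 0.002 -0.71  -0.704]
 [-1.    -0.004  0.001]]
F kiln [0.41 0.08 0.02]
-100 [96, 98, 105] -97 [95, 96, 104] -94 [97, 100, 107] -91 [99, 101, 110] -88 [124, 126, 138] -85 [167, 174, 186] -82 [175, 182, 196] -79 [153, 160, 173] -76 [145, 150, 165] -73 [145, 150, 166] -70 [145, 150, 165] -67 [145, 151, 165] 
-100 [100, 101, 109] -97 [128, 131, 142] -94 [167, 173, 187] -91 [177, 184, 199] -88 [159, 165, 180] -85 [146, 153, 167] -82 [147, 152, 166] -79 [148, 153, 166] -76 [146, 153, 167] -73 [147, 153, 167] -70 [147, 153, 167] -67 [146, 152, 166] 
bar end
36 [187, 194, 209] 39 [186, 193, 209] 42 [158, 168, 189] 45 [82, 99, 139] 48 [47, 68, 118] 51 [41, 63, 115] 54 [41, 64, 117] 57 [40, 65, 119] 60 [39, 64, 118] 63 [43, 66, 119] 66 [43, 66, 121] 69 [42, 66, 122] 72 [41, 65, 118]
```

The side-camera scan puts the plate's rear at kiln x ≈ −86.5, so the sled is at about −5.5. The bar's top is at about 43 mm because the flap rests on the block. I'll press again.

jog_arm:
  rows:
    - [0.015, 0.001, 0.001, 0, 0, 0, 90]
    - [0.03, 0.001, 0.001, 0, 0, 0, 90]
    - [0.038, 0.001, 0.001, 0, 0, 0, 90]
    - [0.044, 0.001, 0.001, 0, 0, 0, 90]
    - [0.048, 0.001, 0.001, 0, 0, 0, 90]
    - [0.052, 0.001, 0.001, 0, 0, 0, 90]
    - [0.052, 0.001, 0.001, 0, 0, 0, 90]

```text
time: 14.65
tool_pos: [0.5202, -0.0917, 0.004]
tcp_rot: [0.648, 1.474, -0.657]
wrist_force: [-4.3, 1.6, 6.0]
width: 0.901
```

```bash
cat >> h.py <<'E'
def pix(x,y,z):
  p=imaging.camera_params('side');T=np.array(p['T']);R,t,th,e=fit()
  w=np.append(R@np.array([x,y])/1e3+t,z/1e3);c=T[:3,:3].T@(w-T[:3,3]);return (float(c[0]/c[2]*p['fx']+p['cx']),float(c[1]/c[2]*p['fy']+p['cy']))
def look():
  im=imaging.read_camera('side'); g=lambda *a:int(cv2.getRectSubPix(im,(1,1),pix(*a))[0,0,1])
  print('plate z62',[(x,g(x,8,62)) for x in range(-95,-34,3)])
  print('bar end',[(z,g(-184,58,z)) for z in range(24,68,3)]); print('bar at -80',[(z,g(-80,58,z)) for z in range(24,68,3)])
E
python3 -c "
from h import *
rep();look()
"
```

```text
t 14.65 kiln mm [-133.5   26.2] z 4.0 w 0.901
tool axes in kiln
 [[-0.004  0.704 -0.71 ]
 [ 0.005 -0.71  -0.704]
 [-1.    -0.006 -0.001]]
F kiln [1.4  4.36 6.03]
plate z62 [(-95, 94), (-92, 134), (-89, 122), (-86, 157), (-83, 181), (-80, 162), (-77, 150), (-74, 147), (-71, 148), (-68, 149), (-65, 149), (-62, 148), (-59, 148), (-56, 113), (-53, 98), (-50, 80), (-47, 69), (-44, 64), (-41, 62), (-38, 62), (-35, 62)]
bar end [(24, 128), (27, 123), (30, 117), (33, 111), (36, 99), (39, 77), (42, 64), (45, 48), (48, 42), (51, 41), (54, 41), (57, 43), (60, 43), (63, 39), (66, 44)]
bar at -80 [(24, 146), (27, 166), (30, 180), (33, 188), (36, 191), (39, 176), (42, 139), (45, 110), (48, 112), (51, 146), (54, 186), (57, 176), (60, 116), (63, 77), (66, 65)]
```

jog_arm:
  rows:
    - [-0.01, 0, 0, 0, 0, 0, 90]
    - [-0.015, 0.0018, 0.0018, 0, 0, 0, 90]
    - [-0.015, 0.0036, 0.0035, 0, 0, 0, 90]
    - [-0.015, 0.0036, 0.0035, 0, 0, 0, 90]
    - [-0.008, 0.0036, 0.0035, 0, 0, 0, 90]
    - [-0.003, 0.0036, 0.0035, 0, 0, 0, 90]
    - [0.001, 0.0036, 0.0035, 0, 0, 0, 90]
    - [0.001, 0.0036, 0.0035, 0, 0, 0, 90]

```text
time: 15.5
tool_pos: [0.5254, -0.092, 0.0028]
tcp_rot: [0.648, 1.473, -0.657]
wrist_force: [-0.3, -0.3, 5.7]
width: 0.895
```

```bash
python3 -c "
from h import *
rep();look()
"
```

```text
t 15.5 kiln mm [-133.6   20.9] z 2.8 w 0.895
tool axes in kiln
 [[-0.004  0.704 -0.71 ]
 [ 0.005 -0.71  -0.704]
 [-1.    -0.006 -0.   ]]
F kiln [-0.36  0.32  5.68]
plate z62 [(-95, 59), (-92, 73), (-89, 144), (-86, 170), (-83, 182), (-80, 162), (-77, 150), (-74, 148), (-71, 147), (-68, 148), (-65, 147), (-62, 144), (-59, 142), (-56, 112), (-53, 96), (-50, 81), (-47, 68), (-44, 64), (-41, 63), (-38, 63), (-35, 61)]
bar end [(24, 158), (27, 176), (30, 185), (33, 178), (36, 143), (39, 75), (42, 66), (45, 57), (48, 48), (51, 42), (54, 41), (57, 42), (60, 44), (63, 41), (66, 42)]
bar at -80 [(24, 148), (27, 168), (30, 182), (33, 188), (36, 189), (39, 173), (42, 138), (45, 112), (48, 114), (51, 144), (54, 186), (57, 174), (60, 116), (63, 77), (66, 65)]
```

jog_arm:
  rows:
    - [0.002, 0, 0, 0, 0, 0, 90]
    - [0.003, 0.0018, -0.0018, 0, 0, 0, 90]
    - [0.003, 0.0036, -0.0036, 0, 0, 0, 90]
    - [0.003, 0.0054, -0.0054, 0, 0, 0, 90]
    - [0.003, 0.0072, -0.0072, 0, 0, 0, 90]
    - [0.003, 0.009, -0.009, 0, 0, 0, 90]
    - [0.003, 0.0108, -0.0108, 0, 0, 0, 90]
    - [0.003, 0.0108, -0.0108, 0, 0, 0, 90]

```text
time: 16.35
tool_pos: [0.5289, -0.0782, 0.0012]
tcp_rot: [0.647, 1.468, -0.656]
wrist_force: [3.4, -2.9, 5.6]
width: 0.899
```

```bash
python3 -c "
from h import *
rep();look()
"
```

```text
t 16.35 kiln mm [-119.6   18.1] z 1.2 w 0.899
tool axes in kiln
 [[-0.006  0.705 -0.71 ]
 [-0.    -0.71  -0.705]
 [-1.    -0.004  0.005]]
F kiln [-2.7  -3.57  5.63]
plate z62 [(-95, 72), (-92, 92), (-89, 94), (-86, 94), (-83, 99), (-80, 139), (-77, 174), (-74, 168), (-71, 154), (-68, 149), (-65, 148), (-62, 147), (-59, 149), (-56, 148), (-53, 148), (-50, 124), (-47, 90), (-44, 66), (-41, 62), (-38, 63), (-35, 65)]
bar end [(24, 158), (27, 175), (30, 184), (33, 179), (36, 148), (39, 80), (42, 47), (45, 42), (48, 40), (51, 41), (54, 43), (57, 42), (60, 41), (63, 43), (66, 43)]
bar at -80 [(24, 150), (27, 169), (30, 180), (33, 188), (36, 188), (39, 174), (42, 140), (45, 111), (48, 111), (51, 144), (54, 186), (57, 178), (60, 120), (63, 95), (66, 87)]
```

jog_arm:
  rows:
    - [0.002, 0, -0.004, 0, 0, 0, 90]
    - [0.002, 0.002, -0.0065, 0, 0, 0, 90]
    - [0.002, 0.004, -0.0085, 0, 0, 0, 90]
    - [0.002, 0.006, -0.0115, 0, 0, 0, 90]
    - [0.002, 0.008, -0.0135, 0, 0, 0, 90]
    - [0.002, 0.01, -0.0158, 0, 0, 0, 90]
    - [0.002, 0.012, -0.0178, 0, 0, 0, 90]
    - [0.002, 0.012, -0.0178, 0, 0, 0, 90]

```text
time: 17.2
tool_pos: [0.53, -0.0584, 0.0009]
tcp_rot: [0.646, 1.46, -0.654]
wrist_force: [4.9, -2.9, 5.7]
width: 0.902
```

```bash
python3 -c "
from h import *
rep();look()
"
```

```text
t 17.2 kiln mm [-99.8  17.9] z 0.9 w 0.902
tool axes in kiln
 [[-0.008  0.705 -0.709]
 [-0.008 -0.709 -0.705]
 [-1.    -0.     0.012]]
F kiln [-2.71 -5.04  5.67]
plate z62 [(-95, 62), (-92, 61), (-89, 60), (-86, 61), (-83, 57), (-80, 60), (-77, 78), (-74, 95), (-71, 95), (-68, 93), (-65, 95), (-62, 99), (-59, 140), (-56, 184), (-53, 168), (-50, 154), (-47, 151), (-44, 145), (-41, 120), (-38, 96), (-35, 85)]
bar end [(24, 146), (27, 125), (30, 113), (33, 106), (36, 89), (39, 55), (42, 45), (45, 44), (48, 42), (51, 40), (54, 40), (57, 42), (60, 41), (63, 43), (66, 43)]
bar at -80 [(24, 149), (27, 169), (30, 181), (33, 188), (36, 186), (39, 172), (42, 131), (45, 106), (48, 115), (51, 147), (54, 188), (57, 179), (60, 119), (63, 96), (66, 94)]
```

jog_arm:
  rows:
    - [0.001, -0.001, -0.005, 0, 0, 0, 90]
    - [0.001, 0.0005, -0.0065, 0, 0, 0, 90]
    - [0.001, 0.002, -0.008, 0, 0, 0, 90]
    - [0.001, 0.0035, -0.0095, 0, 0, 0, 90]
    - [0.001, 0.0045, -0.0105, 0, 0, 0, 90]
    - [0.001, 0.0045, -0.0105, 0, 0, 0, 90]

```text
time: 17.85
tool_pos: [0.5306, -0.0488, 0.0016]
tcp_rot: [0.646, 1.452, -0.652]
wrist_force: [4.6, -4.0, 7.0]
width: 0.899
```

```bash
python3 -c "
from h import *
rep();look()
"
```

```text
t 17.85 kiln mm [-90.2  17.7] z 1.6 w 0.899
tool axes in kiln
 [[-0.01   0.706 -0.709]
 [-0.016 -0.709 -0.705]
 [-1.     0.004  0.018]]
F kiln [-3.75 -4.77  6.97]
plate z62 [(-95, 60), (-92, 59), (-89, 61), (-86, 65), (-83, 61), (-80, 63), (-77, 60), (-74, 62), (-71, 61), (-68, 73), (-65, 91), (-62, 95), (-59, 95), (-56, 95), (-53, 90), (-50, 147), (-47, 183), (-44, 169), (-41, 140), (-38, 106), (-35, 87)]
bar end [(24, 108), (27, 113), (30, 116), (33, 111), (36, 92), (39, 59), (42, 45), (45, 42), (48, 40), (51, 42), (54, 43), (57, 42), (60, 42), (63, 45), (66, 42)]
bar at -80 [(24, 150), (27, 170), (30, 183), (33, 189), (36, 189), (39, 175), (42, 140), (45, 111), (48, 113), (51, 147), (54, 185), (57, 177), (60, 119), (63, 93), (66, 90)]
```

jog_arm:
  rows:
    - [0.001, -0.001, -0.005, 0, 0, 0, 90]
    - [0.001, 0.0005, -0.0065, 0, 0, 0, 90]
    - [0.001, 0.0015, -0.0075, 0, 0, 0, 90]
    - [0.001, 0.0015, -0.0075, 0, 0, 0, 90]

```text
time: 18.3
tool_pos: [0.5312, -0.0473, 0.0035]
tcp_rot: [0.641, 1.442, -0.653]
wrist_force: [0.5, -17.7, 10.7]
width: 0.899
```

```bash
python3 -c "
from h import *
rep();look()
"
```

```text
t 18.3 kiln mm [-88.6  17.2] z 3.5 w 0.899
tool axes in kiln
 [[-0.017  0.706 -0.708]
 [-0.025 -0.708 -0.706]
 [-1.     0.005  0.029]]
F kiln [-17.66  -1.26  10.75]
plate z62 [(-95, 61), (-92, 61), (-89, 59), (-86, 62), (-83, 61), (-80, 62), (-77, 63), (-74, 63), (-71, 63), (-68, 72), (-65, 92), (-62, 99), (-59, 97), (-56, 96), (-53, 105), (-50, 135), (-47, 176), (-44, 169), (-41, 142), (-38, 106), (-35, 86)]
bar end [(24, 108), (27, 115), (30, 118), (33, 115), (36, 105), (39, 81), (42, 48), (45, 43), (48, 42), (51, 42), (54, 42), (57, 45), (60, 44), (63, 40), (66, 43)]
bar at -80 [(24, 139), (27, 162), (30, 177), (33, 188), (36, 189), (39, 181), (42, 152), (45, 120), (48, 114), (51, 146), (54, 189), (57, 178), (60, 120), (63, 96), (66, 93)]
```

Fx rose to −18 N, so the block is against the chamber's back. I'll back off, then lift so the bar comes up and the flap shuts.

jog_arm:
  rows:
    - [0, -0.004, 0.004, 0, 0, 0, 90]
    - [0, -0.009, 0.009, 0, 0, 0, 90]
    - [-0.005, -0.011, 0.011, 0, 0, 0, 90]
    - [-0.015, -0.011, 0.011, 0, 0, 0, 90]
    - [-0.025, -0.011, 0.011, 0, 0, 0, 90]
    - [-0.04, -0.011, 0.011, 0, 0, 0, 90]
    - [-0.07, -0.011, 0.011, 0, 0, 0, 90]
    - [-0.12, -0.011, 0.011, 0, 0, 0, 90]
    - [-0.16, -0.04, 0.04, 0, 0, 0, 90]
    - [-0.16, -0.08, 0.08, 0, 0, 0, 90]
    - [-0.16, -0.12, 0.12, 0, 0, 0, 90]
    - [-0.16, -0.12, 0.12, 0, 0, 0, 90]
    - [-0.16, -0.12, 0.12, 0, 0, 0, 90]

```text
time: 19.65
tool_pos: [0.5184, -0.2163, 0.1663]
tcp_rot: [0.644, 1.442, -0.656]
wrist_force: [0.0, -0.1, -0.0]
width: 0.901
```

```bash
python3 -c "
from h import *
rep();look()
im=imaging.read_camera('side');a=cv2.imread('pics/side0.png');d=cv2.absdiff(im,a).max(2)
n,l,st,c=cv2.connectedComponentsWithStats((d>50).astype('uint8'));print([(s.tolist(),c[i].round().tolist()) for i,s in enumerate(st) if i and s[4]>15])
"
```

```text
t 19.65 kiln mm [-258.    22.4] z 166.3 w 0.901
tool axes in kiln
 [[-0.017  0.704 -0.71 ]
 [-0.023 -0.711 -0.703]
 [-1.     0.004  0.029]]
F kiln [-0.08 -0.02 -0.03]
plate z62 [(-95, 95), (-92, 96), (-89, 96), (-86, 97), (-83, 94), (-80, 95), (-77, 95), (-74, 95), (-71, 97), (-68, 98), (-65, 96), (-62, 95), (-59, 96), (-56, 95), (-53, 103), (-50, 140), (-47, 176), (-44, 167), (-41, 140), (-38, 106), (-35, 86)]
bar end [(24, 60), (27, 65), (30, 68), (33, 69), (36, 70), (39, 72), (42, 86), (45, 116), (48, 144), (51, 164), (54, 172), (57, 161), (60, 117), (63, 72), (66, 65)]
bar at -80 [(24, 63), (27, 73), (30, 87), (33, 94), (36, 95), (39, 90), (42, 94), (45, 111), (48, 137), (51, 163), (54, 182), (57, 194), (60, 194), (63, 183), (66, 150)]
[([335, 0, 305, 404, 28585], [470.0, 146.0]), ([528, 7, 4, 16, 26], [529.0, 14.0]), ([336, 50, 13, 31, 293], [342.0, 65.0]), ([550, 198, 9, 8, 23], [553.0, 201.0]), ([540, 203, 11, 5, 22], [545.0, 205.0]), ([537, 207, 13, 10, 36], [542.0, 211.0]), ([550, 208, 10, 7, 20], [553.0, 211.0]), ([313, 247, 9, 7, 27], [317.0, 250.0]), ([289, 259, 15, 9, 52], [294.0, 263.0]), ([305, 260, 16, 14, 94], [313.0, 267.0]), ([296, 269, 9, 11, 44], [300.0, 274.0]), ([504, 278, 21, 7, 101], [515.0, 280.0]), ([521, 292, 42, 95, 912], [545.0, 349.0]), ([469, 329, 6, 13, 37], [471.0, 335.0]), ([524, 339, 15, 17, 103], [532.0, 348.0])]
```

```bash
python3 -c "
from h import *
from workcell import finish_job
im=imaging.read_camera('side');a=cv2.imread('pics/side0.png')
g=lambda i:[int(cv2.getRectSubPix(i,(1,1),pix(-184,58,z))[0,0,1]) for z in range(36,68,3)]
print(g(a));print(g(im));print(np.abs(monitor.read_state()['joint_vel']).max())
finish_job()"
```

```text
[67, 69, 80, 111, 137, 155, 163, 155, 113, 71, 63]
[68, 72, 89, 119, 145, 164, 172, 160, 117, 74, 65]
0.01886081092325011
the job is handed in; nothing more can be done
```

The sled is home and the flap looks shut behind the block. I handed the job in with the arm clear at about 20 s of the 38 s allowed; no verdict is reported back.

**How it went:** I pressed the bar down with one fingertip and pushed the sled by its plate with the other. The first two holds slid off towards the bar's inner side, so I had to lift and press again. During those lifts the flap rested on the block for a moment. Yawing the gripper 45° with the jaws at 90% held the bar down until the block reached the back.

**Last checks:**
- **Sled:** the push force jumped to about 18 N when the block met the back. The plate's rear face is at about kiln x −49.5 mm, which puts the sled at about +31 mm (target +24 to +38).
- **Flap:** the bar's image profile matches the one from the start, so the bar is fully up. I infer the flap is shut from that; I did not see it directly.
- **Contact:** wrist force is about 0 N, so the robot is touching nothing.
- **Bystanders:** I never measured their positions. A comparison of the side picture with the first one showed no change around the mandrel, jar, flask, dish, block or hammer. The arm may have hidden the spatula.

**Not verified:** the flap angles for steps 1 and 2 were never measured. I took them from the bar's height, which was at or near full press before the block entered and while it passed under. My estimates of fingertip height and sideways position also disagreed with the reported TCP, by about 28 mm and 5 mm. I worked from contact forces instead.

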